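Unscrew the water filter's cap

TASK

The water filter beside the sink is due for a new cartridge. Unscrew the black cap from the blue filter housing by turning it anticlockwise, regrasping as often as needed and without forcing the thread, then lift it clear and set it down, right way up and flat, inside the white tray. Leave the other things on the bench where they are.

Things in the scene. Friction and masses are not known exactly. Their poses are not given: they have to be found in the camera images.
- cap: Black plastic screw cap, loose, about 0.12 kg, white index marks on top. Skirt 76 mm diameter, 35 mm high, open below; on it a round ribbed grip 44 mm diameter, 30 mm high (cap 65 mm high in all). Origin: centre of the skirt's underside; z up along the thread axis. It starts screwed home on the filter housing, origin about 90 mm above the worktop.
- cap_grip (a point): Point on the cap's axis, 50 mm above the cap's origin: half way up the round grip (grip from 35 to 65 mm above the origin).
- filter_housing: Blue filter housing, fixed to the worktop right of the sink, left or right of the tray. Base plate 110 x 110 x 10 mm, round body 90 mm diameter up to 88 mm height, ports out to 58 mm from the axis along its +y and -y at 55 mm height, white threaded neck (64 mm over the thread) up to 118 mm. Origin: centre of the base plate's underside, on the worktop; z up.
- neck_top (a point): Centre of the neck's top, 118 mm above the housing's origin. Coarse right-hand thread: the cap unscrews anticlockwise from above, is pushed up about 4 mm per radian by the thread, and comes free after about 3.6 rad (0.3 more or less) from the start; farther turning does no harm. Play about 2 mm sideways and up and down; it stays put when let go part way.
- tray: Shallow white tray, fixed to the worktop, 125 x 125 mm outside, 18 mm high, walls and floor 4 to 5 mm. Origin: centre of its underside, on the worktop; x and y along its sides.
- jar: Bystander: clear sample jar with turquoise lid, 59 mm diameter, 65 mm high, standing on the worktop close to the water bath. Origin: centre of its underside.
- stopper_b: Bystander: dark rubber stopper, 33 mm diameter, 27 mm high, standing on the worktop close to the water bath. Origin: centre of its underside.
- brush: Bystander: beige scrub brush with a handle, 30 x 86 x 55 mm, on the front edge of the sink. Origin: centre of its underside.

How it is judged:
On the way, in this order (a step that is already met when the one before it is completed fails the run):
1. the cap has risen at least 6 mm on the thread, still upright on the neck (z of cap in the frame of filter_housing between 0.096 and 0.112 m and horizontal distance between cap and filter_housing below 0.006 m and angle between cap's own z axis and vertical below 0.15 rad), for 0.2 s.
2. the cap is lifted clear of the neck (z of cap in the frame of filter_housing above 0.122 m), for 0.1 s.
At the end, for the whole second after the job is handed in: The cap rests, released and still, inside the tray: right way up and flat on the tray's floor (tilt under 0.1 rad, its underside less than 10 mm above the worktop, its centre within 30 mm of the tray's centre along each side) (x of cap in the frame of tray between -0.03 and 0.03 m and y of cap in the frame of tray between -0.03 and 0.03 m and z of cap in the frame of tray below 0.01 m and angle between cap's own z axis and vertical below 0.1 rad and linear speed of cap below 0.02 m/s); the robot touches nothing.
It fails at once if the thread is forced (more than 100 N between cap and housing) (contact force between cap and filter_housing above 100 N).
It fails at once if the cap is dropped or thrown (faster than 0.8 m/s) (linear speed of cap above 0.8 m/s).
It fails at once if a bystander (jar, stopper or brush) is moved by more than 30 mm (distance of any of jar, stopper_b, brush from where it was at the start of the episode above 0.03 m).
It also fails if it takes over 61 s, if anything falls off the work surface, if the arm or the gripper's body presses on something with over 40 N, if the wrist force passes 120 N, or if a joint passes its speed limit or range.

ROBOT

A 6-joint arm with a two-finger parallel gripper is mounted at the origin on a cart in front of the work surface, level with it; the furniture and walls round the work are solid. World frame = base frame: x ahead of the robot, y to its left, z up, the work surface at z = 0. Lengths are in m, angles in rad, forces in N, time in s.
With the tool pointing down it reaches from about 0.375 to 0.925 m from the base axis. Payload 5.7 kg.
Tool frame: the origin (TCP) lies midway between the tips of the shut fingers; the grasp point (between the pads) lies 19 mm behind it; z points along the fingers, y is the line along which they close (so a half turn about z gives the same grasp; the last joint's range is limited). The gripper opens to 88 mm and grips with 3 to 60 N. Pads are 20 mm wide; open, the fingers measure 115 mm over their backs; the gripper's body (75 mm by 178 mm) begins 61 mm behind the grasp point.
Start: joints at [-1.279, 0.359, 1.51, -0, 1.272, -0.115], TCP at [0.237, -0.551, 0.223] pointing down, gripper open.
Joint ranges: [-2.97, 2.97], [-1.01, 2.36], [0.21, 2.38], [-0.96, 4.11], [0.2, 2.71], [-2.98, 2.98]. Speed limits (rad/s): [2.39, 2.39, 3.14, 3.14, 3.14, 3.14].

INTERFACE

Orientations are given as a unit quaternion [x, y, z, w].
In Python, from bench import move_ptp, servo_line, goto_joints, move_gripper, sleep, inverse_kinematics, capture, PlanningError, close_job, spot_in, silhouettes, current_clock, current_joint_pos, current_qvel, current_joint_torque, current_position, current_orientation, current_force, current_torque, current_finger_gap, current_grip_force gives the robot as it stands. Calls block until the motion is done:
- move_ptp(position, orientation): joint-space move of the TCP to a pose.
- servo_line(position, orientation=None, rate=0.15, contact_N=None): straight line of the TCP; orientation=None keeps the orientation; rate is the mean speed in m/s. With contact_N (N) it stops when the force on the tool has changed by that much, and returns True; else False.
- goto_joints(angles): joint-space move.
- move_gripper(opening): finger opening in m; the grip force is fixed at half the most; returns when the fingers have stopped.
- sleep(seconds).
- inverse_kinematics(position, orientation): joint angles nearest the present ones, or None.
- capture(name): name is "side" or "top"; returns a dict with "image" (384x512x3 uint8, blue, green, red), "range_z" (384x512 float32, m along the optical axis (not along the pixel's ray), 0 where there is no reading), "intrinsics" (3x3 intrinsics, pixels), "R" (3x3) and "t" (3): a world point X has camera coordinates R X + t. Camera axes: x right, y down, z forward; pixel columns grow to the right and rows downward; lengths in m; the calibration is good to about 2 mm. A picture is of the moment at which its call begins.
A pose or a line that the arm cannot do raises PlanningError and nothing moves.
- close_job(): hands the job in; it is judged then, once.
Trained networks look in the newest picture that a camera, given by its name, has taken for a name from the list of things; names that differ only in an ending like _2 or _b are one class to them, and where a whole thing is asked for, a point or a joint stands for the part that bears it (a point fixed in the world has none). Each returns a list of dicts, best first, with "conf" (0 to 1); they miss things now and then, are a little off and sometimes report something else, mostly with a low value. They report only what shows in the picture. A call takes as long as a camera call.
- spot_in(camera, query): "xy" ([column, row] in pixels, amid what is visible of it).
- silhouettes(camera, query): "region" (384x512 bool, what is visible of it) and "xy" ([column, row] in pixels, amid what is visible of it).
Readings, each from a call of its own:
- current_clock(): time.
- current_joint_pos(): joint angles.
- current_qvel(): joint speeds.
- current_joint_torque(): joint torques, N m.
- current_position(): TCP position.
- current_orientation(): TCP orientation.
- current_force(): force on the tool from outside, world axes, zero at the start.
- current_torque(): the same for the moment, N m.
- current_finger_gap(): finger opening in m.
- current_grip_force(): force on a finger pad.
Only numpy, scipy, OpenCV 4.12 (cv2) and the standard library are available. Lean on these libraries where they do the work, as an engineer would, in place of code of your own. Each camera call takes 0.05 s, during which the arm holds its last target. There are 200 camera calls.

## Working session

There is one attempt and no reset: what is moved stays moved. The work goes in short steps, each a Python script; the robot and the scene stay as the last script left them, time stands still between calls to the robot, and variables do not carry over. Pictures are saved under pics/ and viewed, at most 10 in all, crops included, and the job is handed in when it is done.

```bash
mkdir -p pics
cat > h.py <<'E'
import numpy as np, cv2
from bench import *
def cloud(c):
    K=c["intrinsics"];z=c["range_z"];v,u=np.indices(z.shape)
    P=np.stack([(u-K[0,2])*z/K[0,0],(v-K[1,2])*z/K[1,1],z],-1)
    return (P-c["t"])@c["R"], z>0
def pts(cam,c,q):
    s=silhouettes(cam,q)
    if not s: return None
    X,ok=cloud(c); m=s[0]["region"]&ok
    return s[0]["conf"],s[0]["xy"],X[m]
E
python3 - <<'E'
from h import *
ims=[]
for cam in("top","side"):
    c=capture(cam);ims.append(c["image"])
    for q in("cap","filter_housing","tray","jar","stopper_b","brush"):
        r=pts(cam,c,q)
        if r is None: print(cam,q,None);continue
        p=r[2]; print(cam,q,round(r[0],2),np.round(r[1]),len(p),np.percentile(p,[3,50,97],axis=0).round(3).tolist() if len(p) else '')
        if q=="cap" and len(p):
            t=p[p[:,2]>np.percentile(p[:,2],97)-.006];print(" captop",len(t),t.mean(0).round(4),(t.min(0)+t.max(0))/2)
cv2.imwrite("pics/a.png",cv2.resize(np.vstack(ims),(450,600) if 0 else (400,600)))
cv2.imwrite("pics/top.png",ims[0]);cv2.imwrite("pics/side.png",ims[1])
E
```

```text
top cap 0.59 [358. 228.] 1010 [[0.445, -0.297, 0.104], [0.477, -0.26, 0.125], [0.51, -0.231, 0.156]]
 captop 332 [ 0.4787 -0.2663  0.1534] [ 0.47945671 -0.2667106   0.15394045]
top filter_housing 0.67 [338. 234.] 1019 [[0.424, -0.318, 0.006], [0.462, -0.233, 0.012], [0.532, -0.21, 0.089]]
top tray 0.68 [279. 230.] 2680 [[0.419, -0.159, -0.001], [0.477, -0.1, 0.004], [0.537, -0.039, 0.018]]
top jar 0.95 [366. 154.] 552 [[0.632, -0.331, 0.017], [0.655, -0.302, 0.064], [0.682, -0.28, 0.068]]
top stopper_b 0.7 [260. 159.] 130 [[0.64, -0.06, 0.021], [0.653, -0.048, 0.026], [0.668, -0.033, 0.03]]
top brush 0.65 [141. 252.] 394 [[0.412, 0.2, 0.0], [0.426, 0.235, 0.022], [0.441, 0.275, 0.054]]
side cap 0.84 [224. 282.] 1440 [[0.447, -0.304, 0.093], [0.481, -0.284, 0.123], [0.513, -0.249, 0.154]]
 captop 374 [ 0.4801 -0.2693  0.1528] [ 0.47982624 -0.26649127  0.15208608]
side filter_housing 0.78 [228. 317.] 1918 [[0.428, -0.324, 0.006], [0.482, -0.303, 0.016], [0.533, -0.246, 0.088]]
side tray 0.67 [227. 245.] 2000 [[0.418, -0.162, 0.0], [0.48, -0.09, 0.003], [0.538, -0.037, 0.017]]
side jar 0.93 [318. 313.] 1073 [[0.633, -0.335, 0.002], [0.657, -0.32, 0.063], [0.685, -0.284, 0.066]]
side stopper_b 0.52 [296. 229.] 135 [[0.641, -0.063, 0.007], [0.654, -0.054, 0.025], [0.668, -0.034, 0.028]]
side brush 0.56 [208. 161.] 169 [[0.414, 0.198, 0.013], [0.429, 0.221, 0.021], [0.441, 0.265, 0.052]]
```

View pics/top.png

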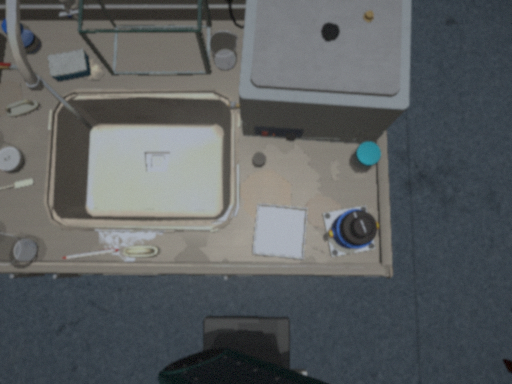

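View pics/side.png

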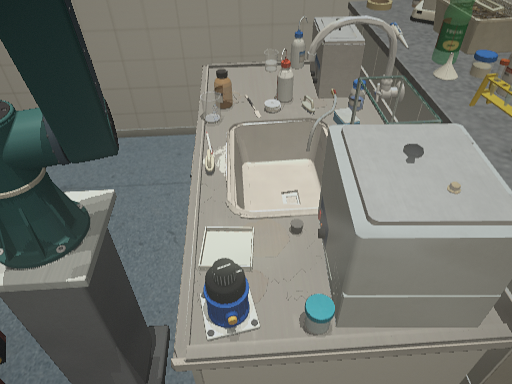

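The top view shows the cap at (358,228) on the blue housing, with the tray to its left at (279,230). The jar is at (366,154) and the stopper at (260,159), both well away. The two cameras agree on the cap axis to about 1 mm, at (0.480, -0.267), with its top at about 0.155. I'll plan one long stroke of joint 6.

```bash
cat >> h.py <<'E'
from scipy.spatial.transform import Rotation as R
def down(yaw): return (R.from_euler("z",yaw)*R.from_euler("x",np.pi)).as_quat()
E
python3 - <<'E'
from h import *
print(current_clock(),current_finger_gap())
C=[.480,-.267]
for y in np.arange(-3,3.2,.75):
    q=inverse_kinematics([*C,.25],down(y)); print(round(y,2),None if q is None else np.round(q,3))
q0=np.array(current_joint_pos());print((R.from_quat(current_orientation())).as_matrix().round(2).tolist())
E
```

```text
0.7 0.0878766911582576
-3.0 [-0.633  0.261  1.584  0.     1.296 -2.346]
-2.25 None
-1.5 [-0.633  0.261  1.584 -0.     1.296  2.437]
-0.75 [-0.633  0.261  1.584 -0.     1.296  1.687]
0.0 [-0.633  0.261  1.584 -0.     1.296  0.937]
0.75 [-0.633  0.261  1.584 -0.     1.296  0.187]
1.5 [-0.633  0.261  1.584  0.     1.296 -0.563]
2.25 [-0.633  0.261  1.584  0.     1.296 -1.313]
3.0 [-0.633  0.261  1.584  0.     1.296 -2.063]
[[0.92, 0.4, 0.0], [0.4, -0.92, 0.0], [0.0, 0.0, -1.0]]
```

Run:
```python
from h import *
C=[.480,-.267]; y0=-1.463
move_ptp([*C,.24],down(y0)); print(current_clock(),np.round(current_joint_pos(),2))
f0=np.array(current_force())
print(servo_line([*C,.130],rate=.1,contact_N=8),current_position(),np.array(current_force())-f0)
move_gripper(.03); print("grip",current_clock(),current_finger_gap(),current_grip_force(),np.array(current_force())-f0)
z0=current_position()[2]
for i in range(1,6):
    a=.35*i
    q=inverse_kinematics([*C,z0+.004*a],down(y0+a)); goto_joints(q)
    print(a,round(current_clock(),2),np.round(np.array(current_force())-f0,1),np.round(current_torque(),2),round(current_grip_force(),1))
sleep(.3)
for cam in("side","top"):
    c=capture(cam)
    r=pts(cam,c,"cap")
    if r: p=r[2];print(cam,r[0],np.percentile(p,[3,97],axis=0).round(4).tolist())
    cv2.imwrite(f"pics/b_{cam}.png",cv2.resize(c["image"][180:384,130:400],None,fx=2.5,fy=2.5))
```

```text
2.85 [-0.63  0.27  1.6  -0.    1.27  2.4 ]
False [ 0.48047833 -0.26734002  0.1306016 ] [ 0.38800687 -1.23548672 -0.01887437]
grip 4.8583 0.04367494015371523 29.999557435512543 [-0.49702819 -0.04544319  1.08688118]
0.35 5.28 [0.1 0.4 0.9] [ 0.23 -0.02  0.04] 30.0
0.7 5.71 [-0.2 -0.3  0.4] [ 0.21 -0.02  0.01] 30.0
1.0499999999999998 6.13 [-0.9 -0.3 -0.1] [0.13 0.13 0.04] 30.0
1.4 6.56 [ 0.4  0.6 -0.2] [ 0.11  0.   -0.02] 30.0
1.75 6.98 [0.4 0.5 0.3] [ 0.36 -0.06  0.01] 30.0
side 0.97 [[0.4437, -0.3066, 0.0972], [0.5132, -0.2615, 0.132]]
```

View pics/b_side.png

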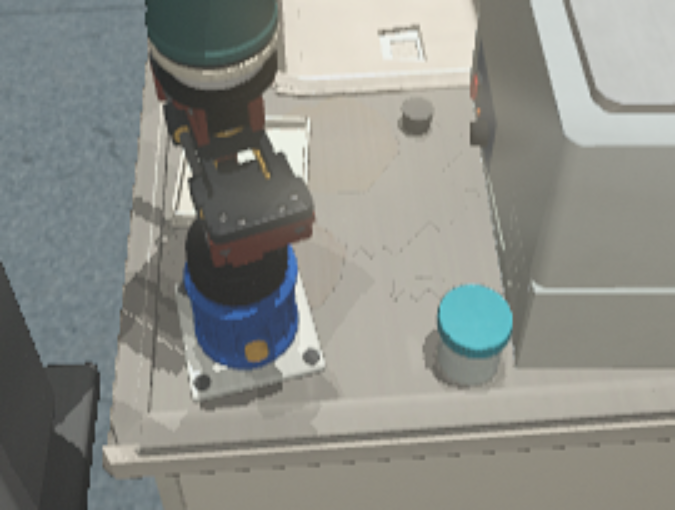

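The view shows the gripper holding the grip squarely, with the skirt seated on the blue body at about (240,270). The depth data puts the skirt top at 0.132, so the cap has risen about 7 mm, as expected for 1.75 rad with no slip. I'll keep turning, with pauses, then lift gently.

Run:
```python
from h import *
C=[.480,-.267]; y0=-1.463; z0=.1306
f0=np.array(current_force())
for a in np.arange(2.1,4.3,.35):
    q=inverse_kinematics([*C,z0+.004*min(a,4)],down(y0+a)); goto_joints(q); sleep(.2)
    print(round(a,2),round(current_clock(),2),np.round(np.array(current_force())-f0,1),round(current_joint_pos()[5],2),round(current_finger_gap(),4))
p=np.array(current_position())
hit=servo_line(p+[0,0,.012],rate=.04,contact_N=12); print("lift",hit,np.round(np.array(current_force())-f0,1))
if not hit: hit=servo_line(p+[0,0,.06],rate=.08,contact_N=12)
print(hit,current_position(),current_clock(),np.round(np.array(current_force())-f0,1),current_finger_gap())
c=capture("side"); r=pts("side",c,"cap")
if r: print(r[0],np.percentile(r[2],[3,97],axis=0).round(4).tolist())
cv2.imwrite("pics/c.png",cv2.resize(c["image"][180:384,130:400],None,fx=2.5,fy=2.5))
```

```text
2.1 8.11 [-0.4  2.2  1.1] 0.3 0.0433
2.45 8.73 [-0.2  1.9  1.6] -0.05 0.0438
2.8 9.36 [-0.6  2.5  0.8] -0.4 0.0435
3.15 9.98 [-1.6  2.   0.3] -0.75 0.0435
3.5 10.61 [-1.8  2.7  0.3] -1.1 0.0436
3.85 11.23 [-1.5  1.7  0.5] -1.45 0.0431
4.2 11.86 [-4.   1.2 -1.3] -1.8 0.0434
lift False [-1.5 -2.7 -0.9]
False [ 0.47901146 -0.26686687  0.20610637] 13.05 [-1.2 -2.4 -0.9] 0.04382137779338149
0.83 [[0.4495, -0.3066, 0.1687], [0.5161, -0.2528, 0.2299]]
```

View pics/c.png

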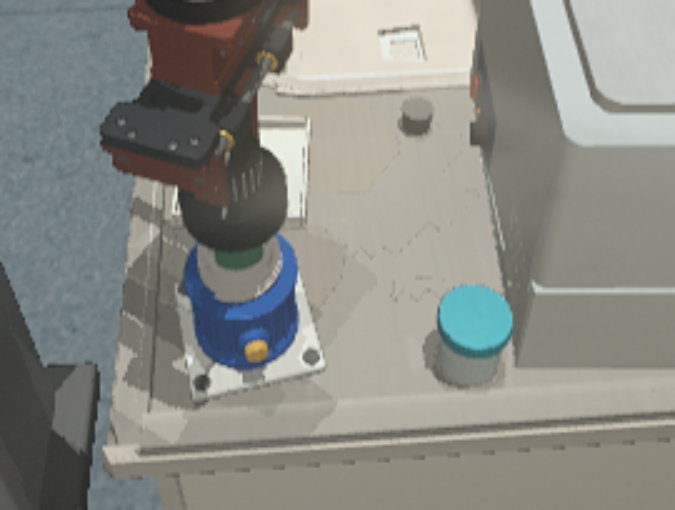

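The cap is off the neck and held level at about (235,200), with the white neck bare below it. Next I carry it to the tray, whose centre I measured at (0.478, -0.099), lower until contact and release.

Run:
```python
from h import *
T=[.478,-.099]
servo_line([*T,.206],rate=.1)
servo_line([*T,.075],rate=.1); sleep(.3)
f0=np.array(current_force())
hit=servo_line([*T,.041],rate=.025,contact_N=5)
print(hit,current_position(),np.round(np.array(current_force())-f0,1),current_clock())
if hit or current_position()[2]<.05:
    move_gripper(.07); print(current_finger_gap())
    servo_line([*T,.20],rate=.1)
    move_ptp([.45,-.33,.30],current_orientation())
for cam in("top","side"):
    c=capture(cam)
    for q in("cap","tray","jar","stopper_b","brush"):
        r=pts(cam,c,q)
        if r: print(cam,q,round(r[0],2),np.percentile(r[2],[3,97],axis=0).round(3).tolist())
        if r and q=="cap":
            p=r[2];t=p[p[:,2]>p[:,2].max()-.008];print((t.min(0)+t.max(0))/2)
cv2.imwrite("pics/d.png",cv2.resize(c["image"][180:384,130:400],None,fx=2.5,fy=2.5));print(current_clock())
```

```text
True [ 0.47787946 -0.09884394  0.0444961 ] [-0.1 -0.8  5.4] 17.8417
0.06978596084640419
top cap 0.77 [[0.446, -0.133, 0.034], [0.511, -0.069, 0.071]]
[ 0.47924209 -0.10092635  0.06930894]
top tray 0.62 [[0.417, -0.16, -0.001], [0.54, -0.038, 0.02]]
top jar 0.93 [[0.632, -0.332, 0.011], [0.684, -0.28, 0.068]]
top stopper_b 0.66 [[0.444, -0.134, 0.029], [0.513, -0.069, 0.071]]
top brush 0.71 [[0.414, 0.202, 0.018], [0.438, 0.268, 0.054]]
side cap 0.88 [[0.447, -0.139, 0.007], [0.514, -0.085, 0.069]]
[ 0.47955226 -0.10230703  0.06692099]
side tray 0.96 [[0.417, -0.165, 0.0], [0.539, -0.036, 0.018]]
side jar 0.62 [[0.634, -0.335, 0.007], [0.684, -0.285, 0.066]]
side stopper_b 0.55 [[0.643, -0.063, 0.008], [0.667, -0.038, 0.028]]
21.75
```

View pics/d.png

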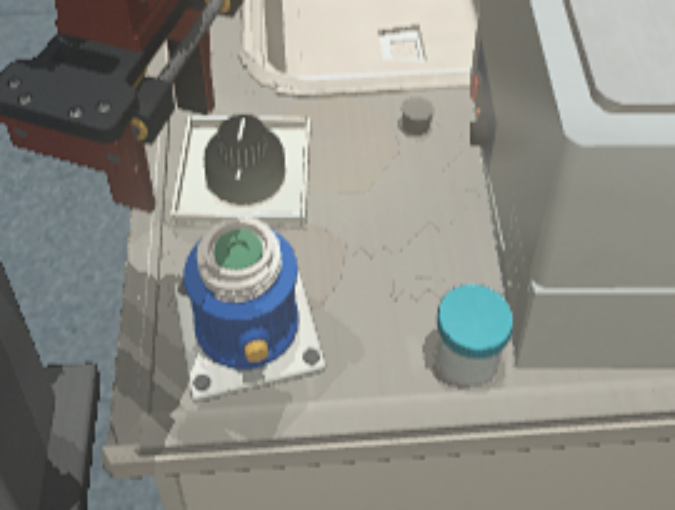

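The cap stands upright and flat in the middle of the tray at about (245,160), its top at 0.07 m. The arm is clear, and the jar and stopper haven't moved.

```bash
python3 -c "
from bench import *
print(close_job())"
```

```text
the job is handed in; nothing more can be done
None
```

The cap was unscrewed in one smooth 4.2 rad turn, lifted clear and set upright and flat in the middle of the tray with the bystanders unmoved; I handed the job in at about 22 s, and no verdict came back.

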